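# Set the lamp tester's pull-to-turn selector to the red mark

### The arm

A 6-joint arm with a two-finger parallel gripper is mounted at the origin on the work surface. World frame = base frame: x ahead of the robot, y to its left, z up, the work surface at z = 0. Lengths are in m, angles in rad, forces in N, time in s.
With the tool pointing down it reaches from about 0.275 to 0.825 m from the base axis. Payload 4.9 kg.
Tool frame: the origin (TCP) lies midway between the tips of the shut fingers; the grasp point (between the pads) lies 19 mm behind it (bot.grip_depth is the distance from the TCP to the grasp point, in m); z points along the fingers, y is the line along which they close (so a half turn about z gives the same grasp; the last joint's range is limited). The gripper opens to 85 mm and grips with 20 to 120 N. Pads are 22 mm wide; open, the fingers measure 114 mm over their backs; the gripper's body (76 mm by 85 mm) begins 54 mm behind the grasp point. The pads swing forward as they close: fully open they stand 13 mm farther back than shut.
Start: joints at [-0.134, 0.326, -0.193, 1.052, 0, 1.437], TCP at [0.55, 0, 0.231] pointing down, gripper open.
Joint ranges: [-2.65, 2.65], [-0.97, 1.79], [-1.3, 1.35], [-1.93, 2.1], [-1.47, 1.37], [-3.14, 3.14]. Speed limits (rad/s): [2.57, 2.57, 3.14, 3.14, 3.14, 3.14].

### API

Orientations are given as a unit quaternion [w, x, y, z].
In Python, from cell import bot gives the robot as it stands. Calls block until the motion is done:
- bot.move_pose(position, orientation): joint-space move of the TCP to a pose.
- bot.move_linear(position, speed=0.15, rotation=None, until_force=None): straight line of the TCP; rotation=None keeps the orientation; speed is the mean speed in m/s. With until_force (N) it stops when the force on the tool has changed by that much, and returns True; else False.
- bot.goto_joints(angles): joint-space move.
- bot.set_gripper(opening, grasp_force=None): opening from 0.0 (shut) to 1.0 (fully open); grasp_force is the grip in N (None keeps the last); returns when the fingers have stopped.
- bot.wait(seconds).
- bot.solve_ik(position, orientation): joint angles nearest the present ones, or None.
- bot.camera(name): name is "scene" or "side" or "wrist"; returns the picture (400x640x3 uint8, red, green, blue); there is no depth.
- bot.calibration(name): a dict with "mtx" (3x3 intrinsics, pixels), "extrinsics" (4x4, takes a point from world to camera coordinates); the wrist camera has in their place "hand_eye" (4x4, takes a point from camera to tool coordinates, whose origin is the TCP and whose axes are the flange's). Camera axes: x right, y down, z forward; pixel columns grow to the right and rows downward; lengths in m; the calibration is good to about 2 mm. A picture is of the moment at which its call begins: read the wrist's pose just before it. calibration takes no time and is no camera call.
A pose or a line that the arm cannot do raises bot.PlanningError and nothing moves.
- bot.close_job(): hands the job in; it is judged then, once.
Trained networks look in the newest picture that a camera, given by its name, has taken for a name from the list of things; names that differ only in an ending like _2 or _b are one class to them, and where a whole thing is asked for, a point or a joint stands for the part that bears it (a point fixed in the world has none). Each returns a list of dicts, best first, with "confidence" (0 to 1); they miss things now and then, are a little off and sometimes report something else, mostly with a low value. They report only what shows in the picture. A call takes as long as a camera call.
- bot.search_frame(camera, thing): "bbox" ([left, top, width, height] in pixels, round what is visible of it).
Readings, each from a call of its own:
- bot.read_clock(): time.
- bot.read_joint_positions(): joint angles.
- bot.read_joint_vel(): joint speeds.
- bot.read_joint_efforts(): joint torques, N m.
- bot.read_position(): TCP position.
- bot.read_tool_rot(): TCP orientation.
- bot.read_ft_force(): force on the tool from outside, world axes, zero at the start.
- bot.read_moment(): the same for the moment, N m.
- bot.read_gripper_width(): opening from 0.0 (shut) to 1.0 (fully open).
- bot.read_finger_force(): force on a finger pad.
Only numpy, scipy, OpenCV 4.12 (cv2) and the standard library are available. Lean on these libraries where they do the work, as an engineer would, in place of code of your own. Each camera call takes 0.05 s, during which the arm holds its last target. There are 200 camera calls.

### The job

Set the selector on the lamp-test transformer to red: pull the knob all the way out, turn it while it is out until it points at the red mark, and push it back in fully home so that it locks in the slot belonging to red. The slot is not exactly at its mark, so feel for it: go gently and never force the pointer hard against the slotted ring. Leave everything else on the bench where it is.

Things in the scene. Friction and masses are not known exactly. Their poses are not given: they have to be found in the camera images.
- case: The lamp-test transformer: a grey metal box, 220 (its x) x 260 (its y) x 110 mm high, fixed on the bench. Origin: centre of its underside, directly below the knob's axis, z up. It carries the slotted ring and the knob.
- ring_centre (a point): Where the knob's axis meets the case top. Around it lies a steel ring (radius 28 to 40 mm, 9 mm high) with five slots: a wide one, roughly along the case's +x, where the pointer rests at the start (about 0.1 rad of play to either side), and a narrow one for each coloured mark. Between slots the ring blocks the pointer from going in. It is sprung: pressed from above it sinks about 1 mm per 6 N; over 20 N bends it.
- slots (a point): On the axis, level with the ring's top, 9 mm above the case top (axes as the case's). The ring sits turned by an unknown angle: seen from the axis each narrow slot lies 0.05 to 0.20 rad (3 to 11 degrees) to one side or the other of its mark, which side not being known, so it is to be found by feel. A narrow slot leaves the pointer about 1 mm (0.03 rad) of play either way.
- knob: The black selector knob. Origin: on its turning axis, level with the case top (z = 0.110) when home; it rises with the knob. z up, x along the pointer, so its yaw is where it points. Disc of radius 26 mm, 10 to 18 mm above the origin, with an upright bar grip on it. Turns with 0.05 N m of friction, at most 1.75 rad either way from the case's +x, and only when pulled up.
- knob_grip (a point): On the axis, 41 mm above the knob's origin: a good height to grip the bar. The bar is 46 mm long (knob's x), 14 mm thick (knob's y) and reaches from 18 to 52 mm above the knob's origin. A white line on its top runs from the middle to the pointer end.
- pointer_tip (a point): Outer end of the white pointer fin on the knob, 46 mm from the axis. The fin is 5 mm wide, reaches from 24 to 46 mm from the axis, its underside 0.5 mm above the knob's origin. It drops into the ring's slots and so locks the knob against turning.
- plunger (a joint): How far the knob is pulled up out of the case, in m: 0 = fully home (pushed in, locked), 0.014 = pulled out to its stop. The pointer clears the 9 mm ring above 0.009. A friction of about 3 N holds it where it is left; there is no spring. It rests on the ring at about 0.008 to 0.0085 when not over a slot, and no lower than 0.006 under 10 N, so below 0.005 the pointer is in a slot.
- mark_red: The red mark: a round red button, 20 mm wide, 3 mm high, fixed on the case top 70 mm from the knob's axis. Origin: centre of its underside. The four marks lie 0.475 or 1.275 rad to either side of the case's +x as seen from the knob's axis; which colour has which place varies.
- mark_yellow: The yellow mark, a button like the red one, in another of the four places.
- mark_blue: The blue mark, a button like the red one, in another of the four places.
- mark_green: The green mark, a button like the red one, in another of the four places.
- lampholder: A loose brass lamp holder, 38 mm wide and 34 mm tall, standing on a front corner of the transformer case. Not to be disturbed.
- screwdriver: A loose screwdriver lying on the bench. Not to be disturbed.
- wrench: A loose wrench lying on the bench. Not to be disturbed.
- mug: A loose blue mug, 80 mm wide and 90 mm tall. Not to be disturbed.
- jar: A loose amber jar, 64 mm wide and 85 mm tall. Not to be disturbed.
- reflector: A loose aluminium lamp reflector, 150 mm wide and 85 mm tall. Not to be disturbed.

How it is judged:
On the way, in this order (a step that is already met when the one before it is completed fails the run):
1. the knob is pulled out to its stop (at least 11 mm of its 14 mm) (value of joint plunger above 0.011 m), for 0.2 s.
2. the knob, still out (more than 6 mm), is turned so that its pointer is at the red mark (within 18.5 mm sideways at the mark, about 15 degrees) (y of mark_red in the frame of knob between -0.0185 and 0.0185 m and x of mark_red in the frame of knob above 0.03 m and value of joint plunger above 0.006 m), for 0.1 s.
3. the knob is pushed in fully home (within 2 mm) in the red mark's slot (y of mark_red in the frame of knob between -0.0185 and 0.0185 m and x of mark_red in the frame of knob above 0.03 m and value of joint plunger below 0.002 m), for 0.2 s.
At the end, for the whole second after the job is handed in: The knob is fully home (plunger under 2 mm), locked in the slot belonging to the red mark (the mark lies within 18.5 mm to either side of the pointer's line, about 15 degrees), and at rest (all of step 3 and angular speed of knob below 0.1 rad/s); the robot touches nothing.
It fails at once if the pointer is forced against the slotted ring with more than 20 N (contact force between knob and case above 20 N).
It fails at once if a loose thing on the bench or the case is moved by more than 20 mm (distance of any of lampholder, screwdriver, wrench, mug, jar, reflector from where it was at the start of the episode above 0.02 m).
It also fails if it takes over 56 s, if anything falls off the work surface, if the arm or the gripper's body presses on something with over 40 N, if the wrist force passes 120 N, or if a joint passes its speed limit or range.

## Working session

There is one attempt and no reset: what is moved stays moved. The work goes in short steps, each a Python script; the robot and the scene stay as the last script left them, time stands still between calls to the robot, and variables do not carry over. Pictures are saved under pics/ and viewed, at most 10 in all, crops included, and the job is handed in when it is done.

```bash
mkdir -p pics; python3 - <<'E'
from cell import bot
import cv2, numpy as np
ims=[]
for c in ("scene","wrist"):
    im=bot.camera(c); cv2.imwrite(f"pics/{c}0.png",im[:,:,::-1])
    for t in ("case","knob","mark_red","mark_yellow","mark_blue","mark_green","lampholder"):
        print(c,t,[(np.round(d["bbox"]),round(d["confidence"],2)) for d in bot.search_frame(c,t)[:2]])
print(bot.calibration("scene"),bot.calibration("wrist"),bot.read_position(),bot.read_tool_rot(),bot.read_clock(),bot.grip_depth)
E
```

```text
scene case [(array([284., 185., 116., 106.]), 0.86)]
scene knob []
scene mark_red []
scene mark_yellow []
scene mark_blue [(array([284., 184., 111., 107.]), 0.53)]
scene mark_green []
scene lampholder [(array([376., 223.,  10.,  13.]), 0.55)]
wrist case [(array([224.,   0., 318., 282.]), 0.59)]
wrist knob [(array([337., 100.,  94.,  64.]), 0.96), (array([222.,   0., 321., 285.]), 0.74)]
wrist mark_red [(array([366., 203.,  22.,  21.]), 0.97)]
wrist mark_yellow [(array([401.,  29.,  30.,  35.]), 0.55)]
wrist mark_blue [(array([421., 173.,  28.,  22.]), 0.74), (array([337.,  97.,  90.,  71.]), 0.38)]
wrist mark_green [(array([445.,  90.,  25.,  27.]), 0.89)]
wrist lampholder [(array([278.,   0.,  40.,  11.]), 0.84)]
{'mtx': array([[367.19100324,   0.        , 322.56550888],
       [  0.        , 367.19100324, 196.57893229],
       [  0.        ,   0.        ,   1.        ]]), 'extrinsics': array([[-0.54834393,  0.83622093, -0.00731398,  0.33522029],
       [ 0.68895893,  0.44678651, -0.57071658, -0.27125633],
       [-0.47397736, -0.317988  , -0.82111454,  1.47293188],
       [ 0.        ,  0.        ,  0.        ,  1.        ]])} {'mtx': array([[322.11245453,   0.        , 320.92546936],
       [  0.        , 322.11245453, 203.26155397],
       [  0.        ,   0.        ,   1.        ]]), 'hand_eye': array([[ 5.72426474e-04, -9.56562885e-01, -2.91525505e-01,
         7.43808821e-02],
       [ 9.99999826e-01,  5.05314635e-04,  3.05500369e-04,
        -5.37668056e-04],
       [-1.44918210e-04, -2.91525629e-01,  9.56563007e-01,
        -1.43428085e-01],
       [ 0.00000000e+00,  0.00000000e+00,  0.00000000e+00,
         1.00000000e+00]])} [5.50019301e-01 1.99017876e-05 2.31309323e-01] [1.48465384e-05 7.07110171e-01 7.07103391e-01 2.33135023e-05] 0.8 0.0187
```

View pics/wrist0.png

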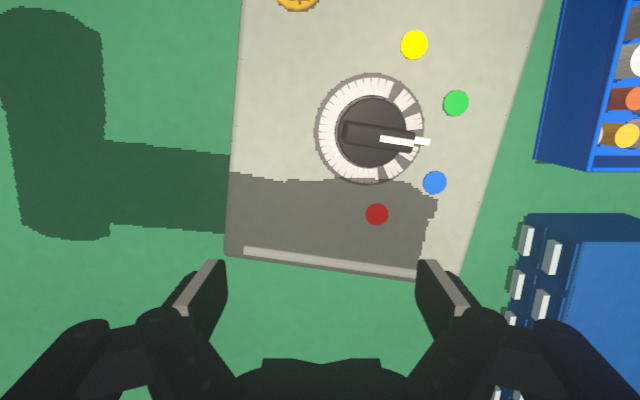

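View pics/scene0.png

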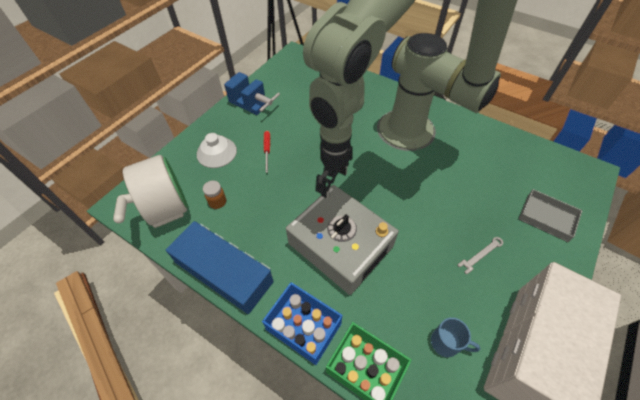

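```bash
cat > h.py <<'E'
from cell import bot
import cv2, numpy as np
from scipy.spatial.transform import Rotation as R
from scipy.optimize import least_squares
def Rt(): return R.from_quat(np.roll(bot.read_tool_rot(),-1)).as_matrix()
def cam():
    c=bot.calibration("wrist"); M=np.eye(4); M[:3,:3]=Rt(); M[:3,3]=bot.read_position()
    return c["mtx"],M@c["hand_eye"]
def ray(px,z,K,T):
    d=T[:3,:3]@np.linalg.solve(K,[px[0],px[1],1]); o=T[:3,3]
    return o+d*(z-o[2])/d[2]
def quat(yaw): # tool down, tool y axis at world angle yaw
    y=np.array([np.cos(yaw),np.sin(yaw),0]); z=np.array([0,0,-1.]); x=np.cross(y,z)
    return np.roll(R.from_matrix(np.c_[x,y,z]).as_quat(),1)
ANG=dict(red=-1.275,blue=-.475,green=.475,yellow=1.275)
def fit(px,K,T):
    P={k:ray(p,.113,K,T)[:2] for k,p in px.items()}
    f=lambda s:np.concatenate([s[:2]+.07*np.array([np.cos(s[2]+ANG[k]),np.sin(s[2]+ANG[k])])-P[k] for k in P])
    r=least_squares(f,[.55,.1,0]); return r.x,r.fun
E
python3 - <<'E'
from h import *
K,T=cam()
px=dict(red=(377,214),blue=(434.5,182.5),green=(456,103),yellow=(414.5,44.5))
s,f=fit(px,K,T); print(s,f)
c=s[:2]
print("pointer",ray((428,142),.115,K,T)[:2]-c, "disc",ray((372,131),.128,K,T)[:2]-c)
for yaw in np.arange(-3,3.2,.25):
    q=bot.solve_ik([c[0],c[1],.25],quat(s[2]+yaw))
    print(round(yaw,2),None if q is None else np.round(q,2))
E
```

```text
[ 0.58789603  0.05426666 -0.15801483] [-1.90641436e-04 -9.40148140e-05  1.46361494e-04  9.13686421e-05
  7.46754246e-05  7.09182747e-05 -3.03954820e-05 -6.82721028e-05]
pointer [ 0.04696761 -0.00794777] disc [-7.84295743e-05  1.58183425e-03]
-3.0 [-0.03  0.39 -0.05  1.13  0.   -1.59]
-2.75 [-0.03  0.39 -0.05  1.13  0.   -1.84]
-2.5 [-0.03  0.39 -0.05  1.13  0.   -2.09]
-2.25 [-0.03  0.39 -0.05  1.13  0.   -2.34]
-2.0 [-0.03  0.39 -0.05  1.13  0.   -2.59]
-1.75 [-0.03  0.39 -0.05  1.13  0.   -2.84]
-1.5 [-0.03  0.39 -0.05  1.13  0.   -3.09]
-1.25 [-0.03  0.39 -0.05  1.13  0.    2.95]
-1.0 [-0.03  0.39 -0.05  1.13  0.    2.7 ]
-0.75 [-0.03  0.39 -0.05  1.13  0.    2.45]
-0.5 [-0.03  0.39 -0.05  1.13  0.    2.2 ]
-0.25 [-0.03  0.39 -0.05  1.13  0.    1.95]
0.0 [-0.03  0.39 -0.05  1.13  0.    1.7 ]
0.25 [-0.03  0.39 -0.05  1.13  0.    1.45]
0.5 [-0.03  0.39 -0.05  1.13  0.    1.2 ]
0.75 [-0.03  0.39 -0.05  1.13  0.    0.95]
1.0 [-0.03  0.39 -0.05  1.13  0.    0.7 ]
1.25 [-0.03  0.39 -0.05  1.13  0.    0.45]
1.5 [-0.03  0.39 -0.05  1.13  0.    0.2 ]
1.75 [-0.03  0.39 -0.05  1.13  0.   -0.05]
2.0 [-0.03  0.39 -0.05  1.13  0.   -0.3 ]
2.25 [-0.03  0.39 -0.05  1.13  0.   -0.55]
2.5 [-0.03  0.39 -0.05  1.13  0.   -0.8 ]
2.75 [-0.03  0.39 -0.05  1.13  0.   -1.05]
3.0 [-0.03  0.39 -0.05  1.13  0.   -1.3 ]
```

```bash
python3 - <<'E'
from h import *
s=np.array([.5879,.0543,-.158])
bot.move_pose([s[0],s[1],.24],quat(s[2]+np.pi/2))
K,T=cam(); im=bot.camera("wrist"); cv2.imwrite("pics/w1.png",im[:,:,::-1])
px={}
for k in ANG:
    d=bot.search_frame("wrist","mark_"+k)
    if d and d[0]["confidence"]>.6: b=d[0]["bbox"]; px[k]=(b[0]+b[2]/2-.5,b[1]+b[3]/2-.5)
s,f=fit(px,K,T); print(px,s,f.round(4)); 
# top-down rectify at ring top z=.119 in case frame, 0.2mm/px, image up=+y
n=560; sc=.0002
u,v=np.meshgrid(np.arange(n),np.arange(n)); X=(u-n/2)*sc; Y=-(v-n/2)*sc
c,sn=np.cos(s[2]),np.sin(s[2])
W=np.stack([s[0]+c*X-sn*Y,s[1]+sn*X+c*Y,np.full_like(X,.119)],-1)
C=(W-T[:3,3])@T[:3,:3]@K.T; m=(C[...,:2]/C[...,2:]).astype(np.float32)
o=cv2.remap(im,m[...,0],m[...,1],cv2.INTER_CUBIC); cv2.imwrite("pics/r1.png",o[:,:,::-1])
E
```

```text
{'red': (244.75, 213.9), 'blue': (284.45, 260.05), 'yellow': (397.4, 214.4)} [ 0.58602697  0.05404153 -0.15995187] [ 0.0012 -0.0001 -0.0019  0.0016  0.0007 -0.0015]
```

View pics/r1.png

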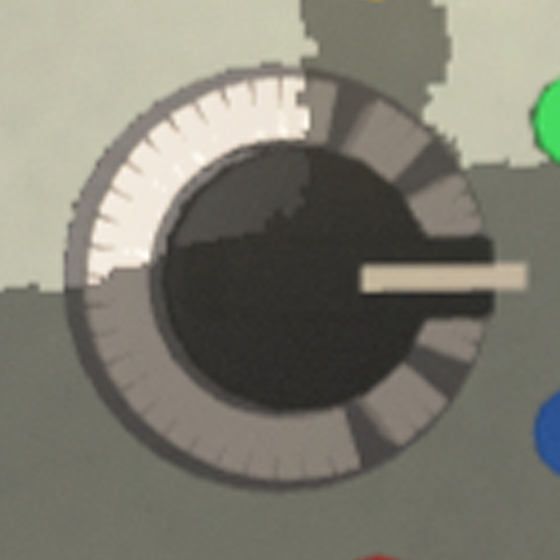

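```bash
python3 - <<'E'
import cv2,numpy as np
g=cv2.imread("pics/r1.png",0)
for cx,cy in ((280,280),(283,279)):
    p=cv2.warpPolar(g,(280,628),(cx,cy),280,cv2.INTER_LINEAR)  # row = cw angle *100
    a=p[:,160:188].mean(1); 
    print(cx,[(-i/100,int(a[i])) for i in range(90,126,2)])
    print([(round((628-i)/100,2),int(a[i])) for i in range(545,485,-3)])
    print('bl',[(-i/100,int(a[i])) for i in range(36,76,3)])
E
```

```text
280 [(-0.9, 127), (-0.92, 126), (-0.94, 117), (-0.96, 108), (-0.98, 96), (-1.0, 81), (-1.02, 72), (-1.04, 70), (-1.06, 70), (-1.08, 70), (-1.1, 70), (-1.12, 74), (-1.14, 94), (-1.16, 119), (-1.18, 126), (-1.2, 127), (-1.22, 127), (-1.24, 127)]
[(0.83, 131), (0.86, 130), (0.89, 131), (0.92, 131), (0.95, 133), (0.98, 131), (1.01, 131), (1.04, 132), (1.07, 123), (1.1, 111), (1.13, 93), (1.16, 82), (1.19, 82), (1.22, 81), (1.25, 86), (1.28, 119), (1.31, 134), (1.34, 134), (1.37, 130), (1.4, 169)]
bl [(-0.36, 128), (-0.39, 125), (-0.42, 101), (-0.45, 74), (-0.48, 72), (-0.51, 72), (-0.54, 71), (-0.57, 72), (-0.6, 95), (-0.63, 125), (-0.66, 128), (-0.69, 127), (-0.72, 126), (-0.75, 127)]
283 [(-0.9, 127), (-0.92, 127), (-0.94, 125), (-0.96, 116), (-0.98, 106), (-1.0, 95), (-1.02, 79), (-1.04, 71), (-1.06, 71), (-1.08, 70), (-1.1, 70), (-1.12, 70), (-1.14, 75), (-1.16, 97), (-1.18, 120), (-1.2, 127), (-1.22, 127), (-1.24, 127)]
[(0.83, 132), (0.86, 129), (0.89, 131), (0.92, 131), (0.95, 133), (0.98, 132), (1.01, 131), (1.04, 132), (1.07, 128), (1.1, 114), (1.13, 102), (1.16, 84), (1.19, 82), (1.22, 82), (1.25, 80), (1.28, 99), (1.31, 130), (1.34, 134), (1.37, 134), (1.4, 136)]
bl [(-0.36, 128), (-0.39, 127), (-0.42, 113), (-0.45, 82), (-0.48, 72), (-0.51, 73), (-0.54, 72), (-0.57, 71), (-0.6, 77), (-0.63, 114), (-0.66, 128), (-0.69, 127), (-0.72, 126), (-0.75, 127)]
```

```bash
python3 - <<'E'
from h import *
x,y,w=.587,.0543,-.16
bot.move_linear([x,y,.150],.12)
print("touch",bot.move_linear([x,y,.1335],.05,until_force=8),bot.read_position())
bot.set_gripper(0.0,40); bot.wait(.2)
print(bot.read_gripper_width(),bot.read_finger_force(),bot.read_ft_force(),bot.read_moment(),bot.read_position())
p=bot.read_position()
print("lift",bot.move_linear([p[0],p[1],p[2]+.0132],.03,until_force=25)); bot.wait(.3)
print(bot.read_position(),bot.read_ft_force(),bot.read_moment(),bot.read_clock())
im=bot.camera("side"); cv2.imwrite("pics/side2.png",im[:,:,::-1])
im=bot.camera("wrist"); cv2.imwrite("pics/w2.png",im[:,:,::-1])
E
```

```text
touch False [0.58672698 0.05433097 0.13315315]
0.15408680516998383 43.37954342365265 [-1.35579138  0.13134826  2.75307739] [-0.06259637  0.15985743 -0.01726955] [0.58707723 0.05422429 0.13370129]
lift False
[0.58704397 0.05422451 0.14707954] [-0.76778559 -0.0661099   2.58961368] [-0.05985553  0.09579222  0.01678216] 5.375
```

View pics/w2.png

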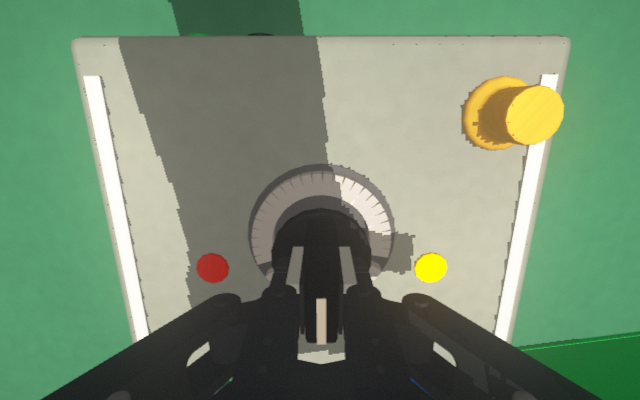

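```bash
cat > press.py <<'E'
from h import *
import sys
x,y,w,z0=.587,.0542,-.16,.1337
def go(a,z=z0+.0125): bot.move_pose([x,y,z],quat(w+a+np.pi/2))
def press(zt=z0+.0045,f=7):
    hit=bot.move_linear([x,y,zt],.01,until_force=f)
    p=bot.read_position(); print(hit,"h=%.4f"%(p[2]-z0),np.round(bot.read_ft_force(),1),np.round(bot.read_moment(),2),bot.read_clock(),flush=True)
    return hit
E
python3 - <<'E'
from press import *
go(-.5,z0+.0132); go(-1.07,z0+.0132); print(np.round(bot.read_ft_force(),1),np.round(bot.read_moment(),2))
bot.wait(.15)
for d in (0,.035,-.035,.07,-.07):
    if d: go(-1.07+d,z0+.0105)
    if not press(): print("in",d); break
K,T=cam(); im=bot.camera("wrist"); cv2.imwrite("pics/w3.png",im[:,:,::-1])
E
```

```text
[ 2.9  3.2 -0.1] [ 0.72 -0.54 -0.04]
False h=0.0050 [1.7 5.4 2.9] [ 1.02 -0.47 -0.03] 7.7917
in 0
```

View pics/w3.png

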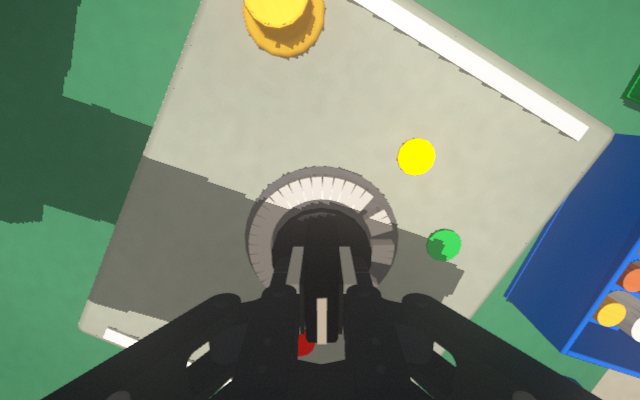

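```bash
python3 - <<'E'
from press import *
press(z0-.001,6)
bot.wait(.3); print(np.round(bot.read_ft_force(),1),bot.read_position()[2]-z0)
bot.set_gripper(.6); p=bot.read_position()
bot.move_linear([p[0],p[1],.24],.1)
K,T=cam(); im=bot.camera("wrist"); cv2.imwrite("pics/w4.png",im[:,:,::-1]); print(bot.read_clock())
E
```

```text
True h=-0.0000 [0.  0.1 3.6] [-0.    0.15 -0.12] 8.4
[-1.1 -0.8  5.7] -1.381411499340457e-05
10.4167
```

View pics/w4.png

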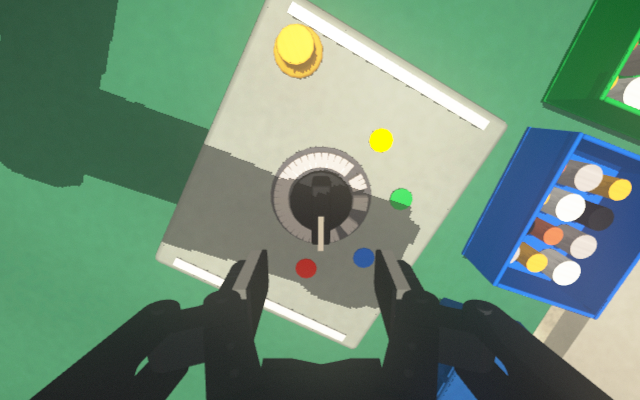

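```bash
python3 -c "
from cell import bot
print(bot.close_job())"
```

```text
the job is handed in; nothing more can be done
None
```

The knob was pulled out, turned and pushed back in to its starting height. Its pointer dropped into red's slot, about 0.2 rad from the mark, on the first gentle press. The arm then let go and lifted clear, and I handed the job in at about 10.4 s; the verdict was not reported.

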